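# Lock the decorating turntable with its pin

## Robot

A 7-joint arm with a two-finger parallel gripper is mounted at the origin on the work surface. World frame = base frame: x ahead of the robot, y to its left, z up, the work surface at z = 0. Lengths are in m, angles in rad, forces in N, time in s.
With the tool pointing down it reaches from about 0.4 to 0.85 m from the base axis. Payload 10.4 kg.
Tool frame: the origin (TCP) lies between the finger pads; the fingertips stand 14 mm ahead of it and the grasp point (between the pads) lies 5 mm behind it; z points along the fingers, y is the line along which they close (so a half turn about z gives the same grasp; the last joint's range is limited). The gripper opens to 87 mm and grips with 3 to 60 N. Pads are 19 mm wide; open, the fingers measure 117 mm over their backs; the gripper's body (75 mm by 190 mm) begins 51 mm behind the grasp point.
Start: joints at [1.119, 0.332, -0.065, 1.46, 0.022, 1.35, -0.088], TCP at [0.26, -0.568, 0.237] pointing down, gripper open.
Joint ranges: [-2.6, 2.6], [-0.5, 2.12], [-1.47, 1.34], [0.16, 2.42], [-1.27, 4.41], [0.06, 2.06], [-2.6, 2.6]. Speed limits (rad/s): [2.22, 2.22, 2.79, 2.79, 3.14, 3.14, 3.14].

## Interface

Orientations are given as a unit quaternion [x, y, z, w].
In Python, from bench import * gives the robot as it stands.
- The arm moves only by the tool drive_tool, never from a script. Its argument "deltas" is a list of rows, each a list of 7 numbers: the turn, a rotation vector about the tool's x, y, z in degrees, then the shift along the tool's x, y, z in m, then the closure, from -1 (fully open) to 1 (shut). A call has 1 to 12 rows; each row is the pose to reach, as a shift and turn from the pose commanded when the call began, along the tool's axes at that moment; what a row does not reach only later rows make up. A row lasts 1/10 s, in which the tool goes at most 50 mm and 8.59 degrees, less where a joint would pass 70% of its speed; a pose out of reach is approached as far as the arm can. A call with a gripper value outside its range is refused whole. The fingers move at their own pace and stop on an object; "squeeze" is the grip in N (left out, the last holds). Time passes only in rows, so rows that repeat a pose let the fingers close. It gives the time, the measured TCP pose, the force and the opening at its end, in the units of the state.
- read_state(): the state, without advancing time (a new reading comes with each control period).
- camera(name): name is "scene" or "side" or "wrist"; returns (picture, depth): 420x560x3 uint8, red, green, blue; 420x560 float32, m along the optical axis (not along the pixel's ray), 0 where there is no reading.
- camera_params(name): a dict with "K" (3x3 intrinsics, pixels), "R" (3x3) and "t" (3): a world point X has camera coordinates R X + t; the wrist camera has in their place "mount" (4x4, takes a point from camera to tool coordinates, whose origin is the TCP and whose axes are the flange's). Camera axes: x right, y down, z forward; pixel columns grow to the right and rows downward; lengths in m; the calibration is good to about 2 mm. A picture is of the moment at which its call begins: read the wrist's pose just before it. camera_params takes no time and is no camera call.
- close_job(): hands the job in, once; it reports no verdict.
Trained networks look in the newest picture that a camera, given by its name, has taken for a name from the list of things; names that differ only in an ending like _2 or _b are one class to them, and where a whole thing is asked for, a point or a joint stands for the part that bears it (a point fixed in the world has none). Each returns a list of dicts, best first, with "score" (0 to 1); they miss things now and then, are a little off and sometimes report something else, mostly with a low value. They report only what shows in the picture. A call takes as long as a camera call. They do not tell look-alikes from the thing itself.
- outline_of(label, camera): "pixels" (420x560 bool, what is visible of it) and "location" ([column, row] as shares, 0 to 1, of the picture: columns of its width, rows of its height, amid what is visible of it).
- tip_of(label, camera): "location" ([column, row] as shares, 0 to 1, of the picture: columns of its width, rows of its height: a listed point, or the origin of a listed thing).
The state is a dict: "time": time; "joint_positions": joint angles; "joint_vel": joint speeds; "joint_torque": joint torques, N m; "ee_pos": TCP position; "eef_rot": TCP orientation; "ft_force": force on the tool from outside, world axes, zero at the start; "torque": the same for the moment, N m; "width": finger opening in m.
Only numpy, scipy, OpenCV 4.12 (cv2) and the standard library are available. Lean on these libraries where they do the work, as an engineer would, in place of code of your own. Each camera call takes 0.05 s, during which the arm holds its last target. There are 200 camera calls.

## Task

Lock the pottery turntable so the cup on it can be painted: turn its head by the wooden knob until the hole in the head's ear lies over the hole in the foot's lug. Then take the pin with the flat paddle grip from the pin block (not the round-gripped ones), push it fully home through both holes, upright with its collar flat on the ear, and let go.

Things in the scene. Friction and masses are not known exactly. Their poses are not given: they have to be found in the camera images.
- turntable: Fixed dark steel foot of a pottery turntable. Origin on the turning axis at table height, z up. Its lug, a bar 56 mm wide, 28 to 43 mm above the table, sticks out along own -y to 180 mm; its 33 mm through hole is centred at (0, -145 mm). Above turns the head: an aluminium disc 230 mm wide, 55 to 70 mm above the table, a white cup (80 mm wide, top at 125 mm) fixed on its middle.
- head (a joint): Angle of the head in rad, growing anticlockwise seen from above; 0 when the ear's hole is exactly over the lug's hole. Range -0.6 to 1.5, starts at 0.65 to 1.25. Light friction (0.12 N m); it stays where it is left. The pin passes with the head within about 0.08 rad of 0.
- ear_hole (a point): Centre of the upper mouth of the 33 mm through hole in the head's ear, a tab 56 mm wide, 55 to 70 mm above the table; 145 mm from the turning axis. Axes turn with the head, the ear points along -y. The knob to turn by, an upright dark wood post 24 mm in diameter, 70 to 115 mm above the table, stands opposite the ear, 90 mm from the axis: at (0, +235 mm) from this point in its axes.
- lock_pin: Pin: steel shaft 14 mm thick, 58 mm long, tapered end; collar 52 mm wide, 5 mm thick; flat wooden paddle grip 48 (own x) by 16 mm (own y), top 46 mm above the origin, which is at the centre of the collar's underside, z up. 0.14 kg. Stands in one of 3 holes, 70 mm apart, of a fixed wooden block 220x70x65 mm tall, collar on its top, paddle along the row (0.25 rad). Other two pins: round grips.
Mind the look-alikes: they are no part of the job. What is shaped like the lock_pin but turquoise is not meant.

How it is judged:
On the way:
1. the head is turned until the ear's hole lies over the lug's hole (within 0.12 rad) (value of joint head between -0.12 and 0.12 rad), for 0.2 s.
At the end, for the whole second after the job is handed in: Head within 0.14 rad of 0; lock pin upright (0.2 rad) through both holes, collar's underside 60 to 76 mm above the table (70 when flat on the ear), within 20 mm in x and y of the lug hole and 14 mm of the ear hole, released and at rest (value of joint head between -0.14 and 0.14 rad and x of lock_pin in the frame of turntable between -0.02 and 0.02 m and y of lock_pin in the frame of turntable between -0.165 and -0.125 m and z of lock_pin in the frame of turntable between 0.06 and 0.076 m and angle between lock_pin's own z axis and vertical below 0.2 rad and horizontal distance between lock_pin and ear_hole below 0.014 m and linear speed of lock_pin below 0.02 m/s and contact force between lock_pin and the fingers below 0.1 N); the robot touches nothing.
It also fails if it takes over 54 s, if anything falls off the work surface, if the arm or the gripper's body presses on something with over 40 N, if the wrist force passes 120 N, or if a joint passes its speed limit or range.

## Working session

There is one attempt and no reset: what is moved stays moved. The work goes in short steps, Python scripts to look and compute and a tool call to move; the robot and the scene stay as the last step left them, time stands still between calls to the robot, and variables do not carry over. Pictures are saved under pics/ and viewed, on a budget of 10 in all, crops included, one or two more only if the job needs it, and the job is handed in when it is done.

Besides the shell and the picture viewer there is one more tool, called after "Call:" as name(argument=value, ...), one argument or row to a line, values as JSON. drive_tool: Moves the arm, as the interface text tells. Its arguments: {"type":"object","properties":{"deltas":{"type":"array"},"squeeze":{"type":"number"}},"required":["deltas"]}

```bash
mkdir -p pics; ls; python3 - <<'E'
from bench import *
import cv2,numpy as np
np.set_printoptions(precision=4,suppress=True)
print(read_state())
ims=[]
for c in("scene","side"):
    p,d=camera(c); np.savez(f"pics/{c}0.npz",p=p,d=d); cv2.imwrite(f"pics/{c}0.png",p[...,::-1])
    print(c,camera_params(c))
    for l in("turntable","head","ear_hole","lock_pin"):
        print(l,[(round(o["score"],2),np.round(np.array(o["location"])*[560,420],1)) for o in tip_of(l,c)])
print(camera_params("wrist"))
E
```

```text
pics
{'time': 0.0, 'joint_positions': array([ 1.1194,  0.3328, -0.0647,  1.461 ,  0.0216,  1.3499, -0.0885]), 'joint_vel': array([-0.0007, -0.001 , -0.    , -0.0003, -0.0013, -0.0003,  0.0017]), 'joint_torque': array([ -0.0003, -62.3255,   0.0247, -38.9897,  -0.0612,   0.0401,
         0.0002]), 'ee_pos': array([ 0.2597, -0.5681,  0.2358]), 'eef_rot': array([ 0.9771,  0.2128, -0.0002, -0.0007]), 'ft_force': array([-0.407 ,  0.2886,  0.5068]), 'torque': array([ 0.0444,  0.0066, -0.0013]), 'width': 0.08702312852035478}
scene {'K': array([[451.4057,   0.    , 275.5671],
       [  0.    , 451.4057, 209.7747],
       [  0.    ,   0.    ,   1.    ]]), 'R': array([[ 0.4344,  0.9006, -0.0128],
       [ 0.7404, -0.3652, -0.5643],
       [-0.5129,  0.2357, -0.8255]]), 't': array([-0.136 , -0.3563,  1.0865])}
turntable []Traceback (most recent call last):
  File "<stdin>", line 10, in <module>
ValueError: it knows: ear_hole, lock_pin, turntable
```

```bash
cat > h.py <<'E'
from bench import *
import cv2,numpy as np
from scipy.spatial.transform import Rotation as Ro
np.set_printoptions(precision=4,suppress=True)
def cam(c):
    """world-from-camera R,t and K"""
    p=camera_params(c)
    if c!="wrist": return p["K"],p["R"].T,-p["R"].T@p["t"]
    s=read_state(); M=p["mount"]; R=Ro.from_quat(s["eef_rot"]).as_matrix()
    return p["K"],R@M[:3,:3],R@M[:3,3]+s["ee_pos"]
def onplane(C,uv,z):
    K,R,t=C; r=R@np.linalg.inv(K)@np.r_[uv,1]; return t+r*(z-t[2])/r[2]
def cloud(C,d):
    K,R,t=C; v,u=np.indices(d.shape); P=np.stack([u,v,np.ones_like(u)],-1)@np.linalg.inv(K).T*d[...,None]
    P=P@R.T+t; P[d==0]=np.nan; return P
def px(o): return np.array(o["location"])*[560,420]
E
python3 - <<'E'
from h import *
for c in("scene","side"):
    C=cam(c);p,d=camera(c); np.savez(f"pics/{c}0.npz",p=p,d=d); cv2.imwrite(f"pics/{c}0.png",p[...,::-1])
    for l,z in(("turntable",0),("ear_hole",.07),("lock_pin",.065)):
        for o in tip_of(l,c): print(c,l,round(o["score"],2),px(o),onplane(C,px(o),z))
    for l in("turntable","lock_pin"):
        for o in outline_of(l,c): print(c,l,"outline",round(o["score"],2),px(o),np.nanmedian(cloud(C,d)[o["pixels"]],0))
p=camera_params("wrist");print(p["K"],p["mount"])
E
```

```text
scene ear_hole 0.65 [205.072 208.782] [ 0.4382 -0.191   0.07  ]
scene ear_hole 0.58 [447.328 266.196] [0.7035 0.1053 0.07  ]
scene lock_pin 0.97 [135.072 273.294] [ 0.5004 -0.3307  0.065 ]
scene lock_pin 0.88 [206.92  209.202] [ 0.4368 -0.1879  0.065 ]
scene lock_pin 0.64 [128.184 190.89 ] [ 0.3394 -0.2977  0.065 ]
scene lock_pin 0.63 [176.512 173.796] [ 0.3405 -0.2094  0.065 ]
scene turntable outline 0.64 [414.512 201.6  ] [0.5837 0.1227 0.0694]
scene lock_pin outline 0.92 [135.072 273.798] [ 0.508  -0.3311  0.081 ]
scene lock_pin outline 0.71 [203.672 205.884] [ 0.4456 -0.1875  0.0709]
scene lock_pin outline 0.67 [176.68  169.596] [ 0.3361 -0.2086  0.0693]
scene lock_pin outline 0.65 [123.424 186.48 ] [ 0.3363 -0.3017  0.0685]
side turntable 0.63 [189.392 326.382] [0.5596 0.1483 0.    ]
side ear_hole 0.58 [109.928 258.3  ] [0.6933 0.1067 0.07  ]
side lock_pin 0.78 [372.4   160.104] [ 0.3342 -0.2902  0.065 ]
side lock_pin 0.77 [309.176 176.484] [ 0.4471 -0.2004  0.065 ]
side lock_pin 0.62 [371.504 182.49 ] [ 0.3301 -0.2006  0.065 ]
side lock_pin 0.58 [294.28  144.816] [ 0.5018 -0.3291  0.065 ]
side turntable outline 0.81 [180.208 301.098] [0.5498 0.1812 0.0704]
side lock_pin outline 0.91 [310.912 170.52 ] [ 0.4364 -0.1782  0.0875]
side lock_pin outline 0.79 [373.016 178.92 ] [ 0.3274 -0.2005  0.0753]
side lock_pin outline 0.73 [295.288 141.414] [ 0.4969 -0.3229  0.0669]
[[313.7731   0.     282.7175]
 [  0.     313.7731 210.1895]
 [  0.       0.       1.    ]] [[-0.0002 -0.9581 -0.2864  0.079 ]
 [ 1.     -0.0002  0.0002  0.0001]
 [-0.0002 -0.2864  0.9581 -0.1484]
 [ 0.      0.      0.      1.    ]]
```

View pics/scene0.png

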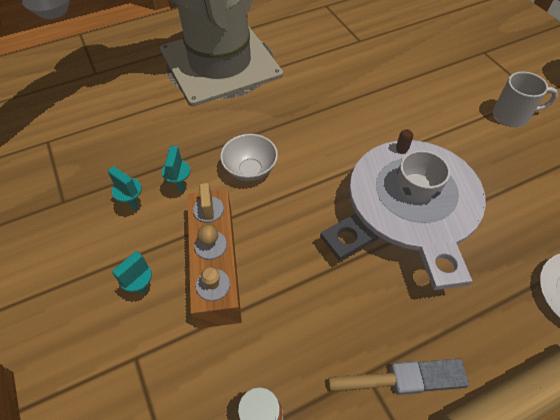

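View pics/side0.png

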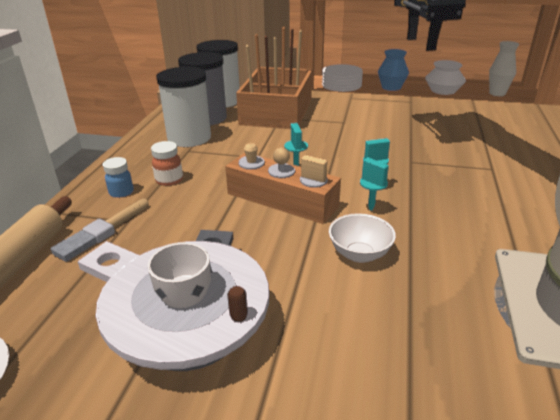

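Scene: paddle pin at (207,207) at the upper end of the block, round pins at (209,240) and (211,282). Disc is centred near (417,190), ear hole (446,263), lug hole (346,235), knob (404,140). Turquoise look-alikes are at left. The side view agrees.

```bash
python3 - <<'E'
from h import *
for c in("scene","side"):
    z=np.load(f"pics/{c}0.npz");p,d=z["p"].astype(int),z["d"];C=cam(c);P=cloud(C,d)
    def sel(x0,x1,y0,y1,z0,z1): 
        with np.errstate(all='ignore'): return (P[...,0]>x0)&(P[...,0]<x1)&(P[...,1]>y0)&(P[...,1]<y1)&(P[...,2]>z0)&(P[...,2]<z1)
    cup=P[sel(.4,.75,0,.35,.119,.132)]
    print(c,"cup",len(cup),cv2.minEnclosingCircle(cup[:,:2].astype(np.float32)))
    kn=P[sel(.35,.75,0,.35,.110,.118)]; ctr=np.array(cv2.minEnclosingCircle(cup[:,:2].astype(np.float32))[0])
    kn=kn[np.linalg.norm(kn[:,:2]-ctr,axis=1)>.07]; print("knob",len(kn),kn.mean(0) if len(kn) else None, np.ptp(kn,axis=0) if len(kn) else None)
    pt=P[sel(.38,.5,-.25,-.12,.106,.118)]; print("paddle",len(pt),cv2.minAreaRect(pt[:,:2].astype(np.float32)),pt[:,:2].mean(0))
    lug=P[sel(.4,.75,-.1,.1,.036,.050)]; print("lug",len(lug),lug.mean(0))
C=cam("scene")
print("lughole",onplane(C,[346,235],.043),"earhole",onplane(C,[446.5,263],.07))
E
```

```text
scene cup 451 ((0.5593211650848389, 0.15260867774486542), 0.04078400135040283)
knob 103 [0.4749 0.1779 0.1132] [0.021  0.0211 0.0069]
paddle 268 ((0.45938658714294434, -0.19298754632472992), (0.021289970725774765, 0.09193436801433563), 68.62055969238281) [ 0.447  -0.1891]
lug 1126 [0.575  0.0092 0.0419]
side cup 745 ((0.5577006340026855, 0.15269482135772705), 0.04055790603160858)
knob 223 [0.4707 0.1825 0.1139] [0.0226 0.0215 0.0069]
paddle 192 ((0.4582359194755554, -0.19055022299289703), (0.022133339196443558, 0.09206090122461319), 70.2669677734375) [ 0.448  -0.1868]
lug 408 [ 0.5723 -0.0113  0.0424]
lughole [0.5742 0.006  0.043 ] earhole [0.6985 0.1076 0.07  ]
```

```bash
cat >> h.py <<'E'
def go(x,y,z,yaw,near=None):
    """tool-axis row to reach a TCP position, pointing down, tool y at world angle yaw (deg)"""
    s=read_state(); R=Ro.from_quat(s["eef_rot"]); a=np.radians(yaw)
    Y=np.array([np.cos(a),np.sin(a),0]); Z=np.array([0,0,-1.]); T=Ro.from_matrix(np.c_[np.cross(Y,Z),Y,Z])
    print("row",(R.inv()*T).as_rotvec(degrees=True).round(2),R.inv().apply(np.array([x,y,z])-s["ee_pos"]).round(4))
E
python3 - <<'E'
from h import *
go(.50,-.10,.236,10)
E
```

```text
row [  0.01   0.01 -75.43] [ 0.4131 -0.3262  0.0006]
```

Call:
drive_tool(
  deltas=[
    [0,0,-75.4,0.413,-0.326,0,-1],
    [0,0,-75.4,0.413,-0.326,0,-1],
    [0,0,-75.4,0.413,-0.326,0,-1],
    [0,0,-75.4,0.413,-0.326,0,-1],
    [0,0,-75.4,0.413,-0.326,0,-1],
    [0,0,-75.4,0.413,-0.326,0,-1],
    [0,0,-75.4,0.413,-0.326,0,-1],
    [0,0,-75.4,0.413,-0.326,0,-1],
    [0,0,-75.4,0.413,-0.326,0,-1],
    [0,0,-75.4,0.413,-0.326,0,-1],
    [0,0,-75.4,0.413,-0.326,0,-1],
    [0,0,-75.4,0.413,-0.326,0,-1],
  ],
)

```text
time: 1.9
ee_pos: [0.5013, -0.0957, 0.2368]
eef_rot: [0.64, 0.768, 0.001, 0.0]
ft_force: [-0.4, -0.6, -1.2]
width: 0.0869
```

```bash
python3 - <<'E'
from h import *
s=read_state();print(s["ee_pos"],s["eef_rot"],s["joint_positions"])
C=cam("wrist");p,d=camera("wrist");cv2.imwrite("pics/w1.png",p[...,::-1]);np.savez("pics/w1.npz",p=p,d=d,K=C[0],R=C[1],t=C[2])
for l,z in(("ear_hole",.07),("lock_pin",.065)):
    for o in tip_of(l,"wrist"): print(l,round(o["score"],2),px(o),onplane(C,px(o),z))
go(.473,.180,.16,39)
E
```

```text
[ 0.5013 -0.0957  0.2368] [0.6404 0.768  0.0008 0.    ] [ 0.6404  0.1196 -0.5776  1.7339  0.0662  1.3069  0.2295]
ear_hole 0.75 [540.008  16.59 ] [0.6969 0.1063 0.07  ]
lock_pin 0.79 [213.024 265.104] [ 0.4394 -0.1897  0.065 ]
lock_pin 0.76 [115.416 264.012] [ 0.3316 -0.2078  0.065 ]
lock_pin 0.57 [251.776 373.296] [ 0.505  -0.3305  0.065 ]
row [ -0.03   0.02 -29.08] [0.2816 0.0222 0.0763]
```

View pics/w1.png

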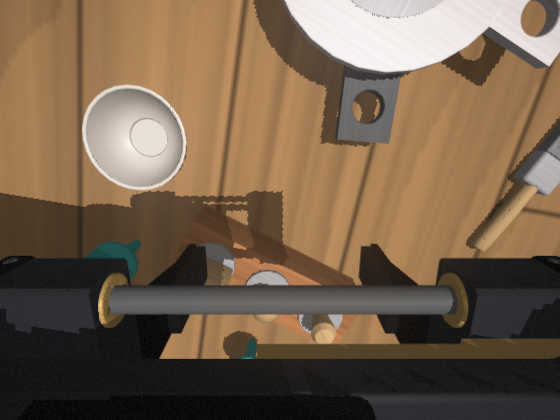

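Wrist view: lug hole at (368,107), ear hole at (540,17), and the paddle pin's collar at about (213,262), mostly behind the gripper.

Call:
drive_tool(
  deltas=[
    [0,0,-29,0.2816,0.022,0,-1],
    [0,0,-29,0.2816,0.022,0,-1],
    [0,0,-29,0.2816,0.022,0.05,-1],
    [0,0,-29,0.2816,0.022,0.076,-1],
    [0,0,-29,0.2816,0.022,0.076,-1],
    [0,0,-29,0.2816,0.022,0.076,-1],
    [0,0,-29,0.2816,0.022,0.076,-1],
    [0,0,-29,0.2816,0.022,0.076,-1],
    [0,0,-29,0.2816,0.022,0.076,-1],
  ],
)

```text
time: 2.95
ee_pos: [0.4737, 0.1789, 0.1607]
eef_rot: [0.432, 0.902, -0.0, 0.0]
ft_force: [-0.3, 0.0, -0.3]
width: 0.087
```

```bash
python3 - <<'E'
from h import *
z=np.load("pics/w1.npz");C=(z["K"],z["R"],z["t"])
print("lug",onplane(C,[368,107],.043),"ear",onplane(C,[540,17],.07))
A=np.array([.5585,.1525]);L=onplane(C,[368,107],.043)[:2]-A;print(np.degrees(np.arctan2(L[1],L[0])),np.hypot(*L))
go(.473,.180,.093,39)
E
```

```text
lug [0.5731 0.0069 0.043 ] ear [0.697 0.106 0.07 ]
-84.29114339755891 0.14627866418273003
row [-0.01  0.06 -0.21] [0.0014 0.0002 0.0677]
```

Call:
drive_tool(
  deltas=[
    [0,0,0,0.001,0,0.035,-1],
    [0,0,0,0.001,0,0.0675,-1],
    [0,0,0,0.001,0,0.0675,-1],
    [0,0,0,0.001,0,0.0675,1],
    [0,0,0,0.001,0,0.0675,1],
    [0,0,0,0.001,0,0.0675,1],
    [0,0,0,0.001,0,0.0675,1],
    [0,0,0,0.001,0,0.0675,1],
    [0,0,0,0.001,0,0.0675,1],
  ],
  squeeze=8,
)

```text
time: 3.85
ee_pos: [0.4724, 0.1817, 0.0933]
eef_rot: [0.431, 0.902, 0.0, 0.0]
ft_force: [-0.2, 0.6, -0.7]
width: 0.0469
```

```bash
python3 - <<'E'
from h import *
s=read_state();print(s["ee_pos"],s["width"],s["ft_force"])
A=np.array([.5585,.1525]); v=s["ee_pos"][:2]-A; print(np.hypot(*v),np.degrees(np.arctan2(v[1],v[0])))
R=Ro.from_quat(s["eef_rot"]); a0=np.degrees(np.arctan2(v[1],v[0]))
for a in np.linspace(a0,95.9,12)[1:]:
    q=A+.09*np.array([np.cos(np.radians(a)),np.sin(np.radians(a))]); print(R.inv().apply(np.r_[q-s["ee_pos"][:2],0]).round(4))
E
```

```text
[0.4724 0.1817 0.0933] 0.04685921593073848 [-0.2043  0.6113 -0.6653]
0.09096739587455807 161.24866738300713
[0.0037 0.0087 0.    ]
[0.0074 0.0172 0.    ]
[0.0102 0.0261 0.    ]
[0.0121 0.0353 0.    ]
[0.013  0.0445 0.    ]
[0.0129 0.0539 0.    ]
[0.0119 0.0631 0.    ]
[0.0099 0.0722 0.    ]
[0.007  0.0811 0.    ]
[0.0032 0.0896 0.    ]
[-0.0015  0.0977  0.    ]
```

Call:
drive_tool(
  deltas=[
    [0,0,0,0,0,0,1],
    [0,0,0,0,0,0,1],
    [0,0,0,0,0,0,1],
    [0,0,0,0,0,0,1],
    [0,0,0,0,0,0,1],
  ],
)

```text
time: 4.35
ee_pos: [0.4717, 0.1817, 0.0928]
eef_rot: [0.431, 0.902, -0.0, -0.0]
ft_force: [-3.1, -0.1, 2.0]
width: 0.0235
```

Gripped (23.5 mm). Turning now.

Call:
drive_tool(
  deltas=[
    [0,0,0,0.0037,0.0087,0,1],
    [0,0,0,0.0074,0.0172,0,1],
    [0,0,0,0.0102,0.0261,0,1],
    [0,0,0,0.0121,0.0353,0,1],
    [0,0,0,0.013,0.0445,0,1],
    [0,0,0,0.0129,0.0539,0,1],
    [0,0,0,0.0119,0.0631,0,1],
    [0,0,0,0.0099,0.0722,0,1],
    [0,0,0,0.007,0.0811,0,1],
    [0,0,0,0.0032,0.0896,0,1],
    [0,0,0,-0.0015,0.0977,0,1],
    [0,0,0,-0.0015,0.0977,0,1],
  ],
)

```text
time: 5.55
ee_pos: [0.5511, 0.2421, 0.0931]
eef_rot: [0.431, 0.902, 0.001, 0.001]
ft_force: [0.9, -0.7, -5.1]
width: 0.0235
```

```bash
python3 - <<'E'
from h import *
s=read_state();print(s["ee_pos"],s["width"],s["ft_force"])
C=cam("scene");p,d=camera("scene");cv2.imwrite("pics/s2.png",cv2.resize(p[140:320,280:520,::-1],None,fx=3,fy=3))
for o in tip_of("ear_hole","scene"): print(round(o["score"],2),px(o),onplane(C,px(o),.07))
go(.5492,.242,s["ee_pos"][2],39)
E
```

```text
[0.5511 0.2421 0.0931] 0.02349179170143159 [ 0.947  -0.7235 -5.0895]
0.95 [348.096 221.382] [0.5659 0.0113 0.07  ]
0.35 [206.696 209.286] [ 0.4403 -0.1889  0.07  ]
row [ 0.1   0.02 -0.05] [ 0.0005 -0.0007  0.    ]
```

View pics/s2.png

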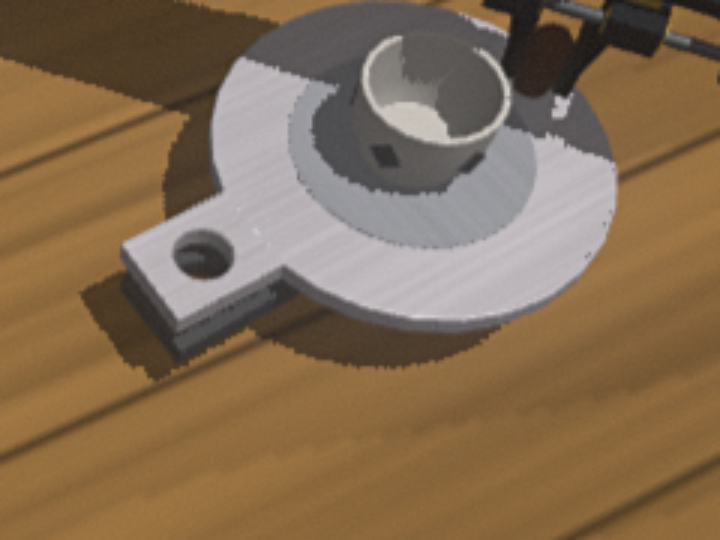

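The ear hole (crop (204,254), i.e. full (348,225)) now sits over the lug, and its left edges align. By the knob position the head is within about 0.03 rad. Releasing and rising.

Call:
drive_tool(
  deltas=[
    [0,0,0,0,0,0,-1],
    [0,0,0,0,0,0,-1],
    [0,0,0,0,0,0,-1],
    [0,0,0,0,0,0,-1],
    [0,0,0,0,0,0,-1],
    [0,0,0,0,0,-0.04,-1],
    [0,0,0,0,0,-0.09,-1],
    [0,0,0,0,0,-0.14,-1],
    [0,0,0,0,0,-0.14,-1],
    [0,0,0,0,0,-0.14,-1],
  ],
)

```text
time: 6.65
ee_pos: [0.5496, 0.2423, 0.2343]
eef_rot: [0.431, 0.902, 0.001, 0.001]
ft_force: [-0.0, -0.4, -1.4]
width: 0.0862
```

```bash
python3 - <<'E'
from h import *
go(.534,-.224,.236,70)
C=cam("scene");p,d=camera("scene")
for o in tip_of("ear_hole","scene"): print(round(o["score"],2),px(o),onplane(C,px(o),.07))
P=cloud(C,d);A=np.array([.5585,.1525]);r=np.linalg.norm(P[...,:2]-A,axis=-1);m=(r>.07)&(r<.11)&(P[...,2]>.110)&(P[...,2]<.118)
k=P[m].mean(0);print(k,np.degrees(np.arctan2(*(k[:2]-A)[::-1])))
E
```

```text
row [  0.11   0.1  -31.04] [-0.3527 -0.3053 -0.0019]
0.59 [350.    226.002] [0.575  0.0094 0.07  ]
[0.5535 0.2397 0.1133] 93.29029744392439
```

Call:
drive_tool(
  deltas=[
    [0,0,-31,-0.353,-0.305,-0.002,-1],
    [0,0,-31,-0.353,-0.305,-0.002,-1],
    [0,0,-31,-0.353,-0.305,-0.002,-1],
    [0,0,-31,-0.353,-0.305,-0.002,-1],
    [0,0,-31,-0.353,-0.305,-0.002,-1],
    [0,0,-31,-0.353,-0.305,-0.002,-1],
    [0,0,-31,-0.353,-0.305,-0.002,-1],
    [0,0,-31,-0.353,-0.305,-0.002,-1],
    [0,0,-31,-0.353,-0.305,-0.002,-1],
    [0,0,-31,-0.353,-0.305,-0.002,-1],
    [0,0,-31,-0.353,-0.305,-0.002,-1],
    [0,0,-31,-0.353,-0.305,-0.002,-1],
  ],
)

```text
time: 7.95
ee_pos: [0.5333, -0.2245, 0.2335]
eef_rot: [0.175, 0.985, 0.001, -0.001]
ft_force: [0.6, 0.9, -0.1]
width: 0.0869
```

```bash
python3 - <<'E'
from h import *
C=cam("wrist");p,d=camera("wrist");cv2.imwrite("pics/w3.png",p[...,::-1]);np.savez("pics/w3.npz",p=p,d=d,K=C[0],R=C[1],t=C[2])
for o in tip_of("lock_pin","wrist"): print(round(o["score"],2),px(o),onplane(C,px(o),.065))
P=cloud(C,d);m=((P[...,2]>.105)&(P[...,2]<.117)&(np.hypot(P[...,0]-.44,P[...,1]+.19)<.04)).astype(np.uint8)
q=P[m>0][:,:2];print(len(q),cv2.minAreaRect(q.astype(np.float32)),np.argwhere(m).mean(0)[::-1])
E
```

```text
0.73 [174.608 201.39 ] [ 0.5003 -0.3326  0.065 ]
0.68 [125.496  15.582] [ 0.3305 -0.2989  0.065 ]
0.62 [286.272  91.098] [ 0.4389 -0.1861  0.065 ]
1217 ((0.43778571486473083, -0.18747153878211975), (0.015978870913386345, 0.047889575362205505), 73.68553924560547) [284.8324  85.1019]
```

View pics/w3.png

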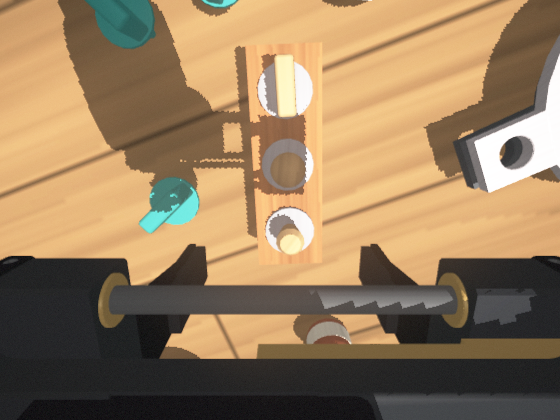

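The picture shows the beige paddle pin at (285,86) standing in the block, the two round-gripped pins below it, and the ear hole at (516,152). The paddle's top measures 16x48 mm, centred at (0.438,-0.187), with its thin axis at 73.7°.

```bash
python3 - <<'E'
from h import *
z=np.load("pics/w3.npz");C=(z["K"],z["R"],z["t"]);print("ear",onplane(C,[516,152],.07))
go(.4378,-.1873,.17,73.7); go(.4378,-.1873,.090,73.7)
E
```

```text
ear [0.5698 0.0069 0.07  ]
row [ 0.05 -0.07 -3.62] [0.1024 0.0004 0.0644]
row [ 0.05 -0.07 -3.62] [0.1023 0.0003 0.1444]
```

Call:
drive_tool(
  deltas=[
    [0,0,-3.6,0.05,0,0,-1],
    [0,0,-3.6,0.1023,0,0.02,-1],
    [0,0,-3.6,0.1023,0,0.06,-1],
    [0,0,-3.6,0.1023,0,0.06,-1],
    [0,0,-3.6,0.1023,0,0.06,-1],
    [0,0,-3.6,0.1023,0,0.1,-1],
    [0,0,-3.6,0.1023,0,0.144,-1],
    [0,0,-3.6,0.1023,0,0.144,-1],
    [0,0,-3.6,0.1023,0,0.144,-1],
    [0,0,-3.6,0.1023,0,0.144,-1],
  ],
)

```text
time: 9.05
ee_pos: [0.44, -0.1896, 0.0937]
eef_rot: [0.143, 0.99, -0.0, 0.002]
ft_force: [-0.3, 1.1, 0.6]
width: 0.087
```

Call:
drive_tool(
  deltas=[
    [0,0,0,0,0,0,1],
    [0,0,0,0,0,0,1],
    [0,0,0,0,0,0,1],
    [0,0,0,0,0,0,1],
    [0,0,0,0,0,0,1],
    [0,0,0,0,0,0,1],
    [0,0,0,0,0,0,1],
    [0,0,0,0,0,0,1],
    [0,0,0,0,0,0,1],
    [0,0,0,0,0,0,1],
    [0,0,0,0,0,0,1],
    [0,0,0,0,0,0,1],
  ],
  squeeze=25,
)

```text
time: 10.25
ee_pos: [0.4379, -0.1892, 0.091]
eef_rot: [0.143, 0.99, 0.0, 0.0]
ft_force: [0.1, -0.1, -0.2]
width: 0.0156
```

Call:
drive_tool(
  deltas=[
    [0,0,0,0,0,-0.015,1],
    [0,0,0,0,0,-0.035,1],
    [0,0,0,0,0,-0.06,1],
    [0,0,0,0,0,-0.09,1],
    [0,0,0,0,0,-0.1,1],
    [0,0,0,0,0,-0.1,1],
    [0,0,0,0,0,-0.1,1],
  ],
)

```text
time: 10.95
ee_pos: [0.4374, -0.1892, 0.1899]
eef_rot: [0.143, 0.99, 0.0, -0.001]
ft_force: [0.5, 0.5, -1.7]
width: 0.0161
```

```bash
python3 - <<'E'
from h import *
s=read_state();print(s["width"],s["ft_force"])
go(.5725,.008,.19,73.7)
E
```

```text
0.01611071976754597 [ 0.4508  0.5454 -1.673 ]
row [ 0.   -0.07 -0.14] [-0.0738  0.2274 -0.0002]
```

Call:
drive_tool(
  deltas=[
    [0,0,0,-0.015,0.045,0,1],
    [0,0,0,-0.03,0.09,0,1],
    [0,0,0,-0.045,0.135,0,1],
    [0,0,0,-0.06,0.18,0,1],
    [0,0,0,-0.07,0.215,0,1],
    [0,0,0,-0.074,0.2275,0,1],
    [0,0,0,-0.074,0.2275,0,1],
    [0,0,0,-0.074,0.2275,0,1],
    [0,0,0,-0.074,0.2275,0,1],
    [0,0,0,-0.074,0.2275,0,1],
  ],
)

```text
time: 11.95
ee_pos: [0.5729, 0.0063, 0.191]
eef_rot: [0.144, 0.99, -0.001, 0.0]
ft_force: [1.0, -0.2, -0.7]
width: 0.0157
```

```bash
python3 - <<'E'
from h import *
s=read_state();print(s["ee_pos"],s["width"])
a=[]
for c in("scene","side"):
    p,d=camera(c)
    C=cam(c);K,R,t=C
    for o in tip_of("lock_pin",c)+tip_of("ear_hole",c): print(c,round(o["score"],2),px(o))
    for nm,X in(("hole",[.5725,.008,.07]),("tip",[*s["ee_pos"][:2],s["ee_pos"][2]-.026-.058])):
        q=K@R.T@(np.array(X)-t);q=q[:2]/q[2];print(c,nm,q)
        if nm=="hole": u,v=q.astype(int)
    a.append(cv2.resize(p[v-90:v+60,u-65:u+65,::-1],None,fx=3,fy=3))
cv2.imwrite("pics/ss4.png",np.hstack(a))
go(.5725,.008,.096,73.7)
E
```

```text
[0.5729 0.0063 0.191 ] 0.015723384209060377
scene 0.78 [135.688 273.21 ]
scene 0.77 [356.272 192.318]
scene 0.77 [128.296 192.192]
scene 0.63 [351.624 226.38 ]
scene hole [348.4664 225.1739]
scene tip [350.4966 213.0846]
side 0.84 [201.376 176.61 ]
side 0.77 [372.008 160.188]
side 0.72 [293.104 147.   ]
side 0.61 [374.416 182.616]
side 0.97 [211.176 231.714]
side hole [209.42   229.6317]
side tip [207.3039 209.777 ]
row [-0.01  0.02 -0.15] [0.0008 0.0001 0.0952]
```

View pics/ss4.png

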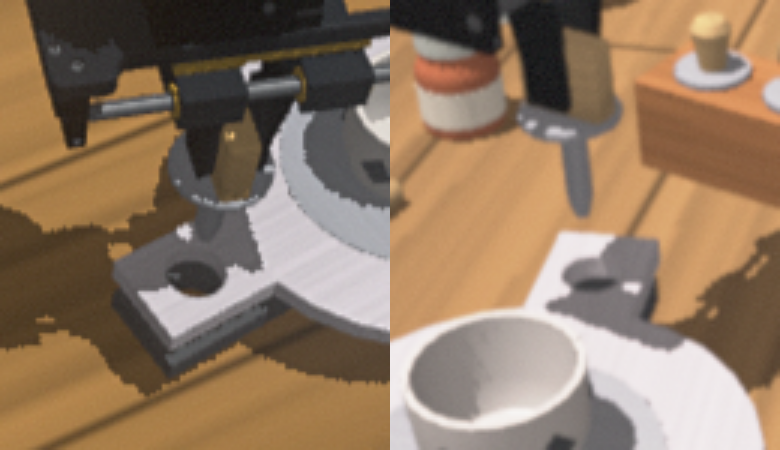

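Side-by-side crops: the pin hangs upright, with its tip at scene (352,214) and side (208,210), matching the tool pose. The ear hole is at scene (348,227) and side (211,230), within about 3 mm of my aim against 9.5 mm of clearance. Inserting.

Call:
drive_tool(
  deltas=[
    [0,0,0,0.0005,0,0.03,1],
    [0,0,0,0.0005,0,0.05,1],
    [0,0,0,0.0005,0,0.06,1],
    [0,0,0,0.0005,0,0.07,1],
    [0,0,0,0.0005,0,0.08,1],
    [0,0,0,0.0005,0,0.088,1],
    [0,0,0,0.0005,0,0.092,1],
    [0,0,0,0.0005,0,0.093,1],
    [0,0,0,0.0005,0,0.0935,1],
    [0,0,0,0.0005,0,0.0935,1],
  ],
)

```text
time: 13.25
ee_pos: [0.573, 0.0082, 0.0979]
eef_rot: [0.143, 0.99, 0.0, 0.0]
ft_force: [0.1, 0.5, -1.5]
width: 0.0158
```

Call:
drive_tool(
  deltas=[
    [0,0,0,0,0,0.0015,1],
    [0,0,0,0,0,0.0015,1],
    [0,0,0,0,0,0.0015,-0.5],
    [0,0,0,0,0,0.0015,-0.5],
    [0,0,0,0,0,0.0015,-0.5],
    [0,0,0,0,0,0.0015,-0.5],
    [0,0,0,0,0,0.0015,-0.5],
    [0,0,0,0,0,0.0015,-0.5],
    [0,0,0,0,0,-0.03,-0.5],
    [0,0,0,0,0,-0.07,-0.5],
    [0,0,0,0,0,-0.12,-0.5],
    [0,0,0,0,0,-0.12,-0.5],
  ],
)

```text
time: 14.45
ee_pos: [0.5756, 0.0091, 0.2242]
eef_rot: [0.143, 0.99, 0.001, 0.005]
ft_force: [0.3, 0.2, 0.2]
width: 0.0653
```

Call:
drive_tool(
  deltas=[
    [0,0,0,-0.09,0,0,-0.5],
    [0,0,0,-0.09,0,0,-0.5],
    [0,0,0,-0.09,0,0,-0.5],
    [0,0,0,-0.09,0,0,-0.5],
    [0,0,0,-0.09,0,0,-0.5],
  ],
)

```text
time: 14.95
ee_pos: [0.6586, -0.0165, 0.2176]
eef_rot: [0.142, 0.99, 0.0, -0.0]
ft_force: [-0.1, -0.3, 0.8]
width: 0.0653
```

```bash
python3 - <<'E'
from h import *
s=read_state();print(s["ee_pos"],s["width"],s["ft_force"])
a=[]
for c in("wrist","scene"):
    C=cam(c);p,d=camera(c);P=cloud(C,d);K,R,t=C
    for o in tip_of("lock_pin",c): print(c,round(o["score"],2),px(o),onplane(C,px(o),.07))
    near=np.hypot(P[...,0]-.573,P[...,1]-.008)<.045
    m=near&(P[...,2]>.11)&(P[...,2]<.125);q=P[m];print(len(q),np.median(q,0),cv2.minAreaRect(q[:,:2].astype(np.float32)))
    m=near&(P[...,2]>.0725)&(P[...,2]<.079);q=P[m];print("collar",len(q),np.median(q,0),cv2.minEnclosingCircle(q[:,:2].astype(np.float32)))
    q=K@R.T@(np.array([.573,.008,.07])-t);u,v=np.clip((q[:2]/q[2]).astype(int),[110,110],[450,310])
    a.append(cv2.resize(p[v-110:v+110,u-110:u+110,::-1],(400,400)))
cv2.imwrite("pics/w5.png",np.hstack(a))
E
```

```text
[ 0.6586 -0.0165  0.2176] 0.06532029976215137 [-0.1128 -0.3181  0.8467]
wrist 0.93 [281.904 104.496] [0.5733 0.0079 0.07  ]
1382 [0.5712 0.0083 0.1159] ((0.5721107125282288, 0.008113265037536621), (0.01582295261323452, 0.04757324606180191), 74.27679443359375)
collar 1564 [0.5719 0.0039 0.0752] ((0.5717641115188599, 0.00781499408185482), 0.026378639042377472)
scene 0.83 [134.512 274.386] [ 0.5048 -0.3315  0.07  ]
scene 0.79 [178.472 176.904] [ 0.353 -0.209  0.07 ]
scene 0.64 [126.896 191.1  ] [ 0.3432 -0.2995  0.07  ]
0 [nan nan nan] ((0.0, 0.0), (0.0, 0.0), 0.0)
collar 173 [ 0.5811 -0.0059  0.0742] ((0.5749732255935669, 0.007741964887827635), 0.025114553049206734)
  return _methods._mean(a, axis=axis, dtype=dtype,
  ret = um.true_divide(
```

View pics/w5.png

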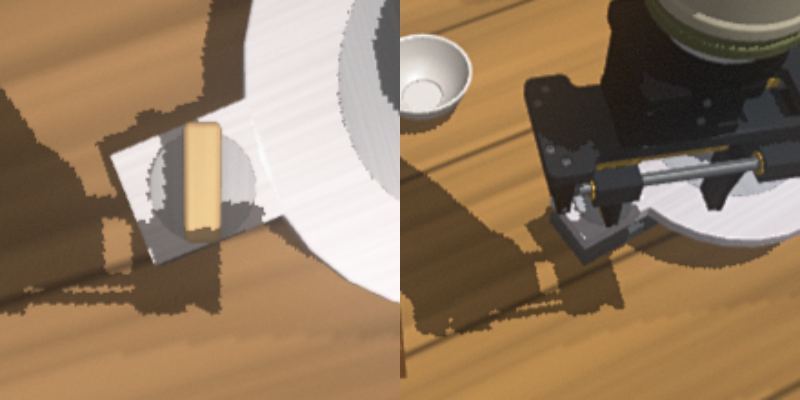

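The wrist crop shows the pin seated on the ear. Collar top is at 75 mm, paddle top at 116 mm, and their centres coincide at (0.572, 0.008), so it is upright. The scene view is blocked by the gripper. Handing in.

```bash
python3 -c "
from bench import *
print(close_job())"
```

```text
the job is handed in; nothing more can be done
None
```

I turned the head by the knob until the ear hole lay over the lug hole. I then took the paddle pin from the block, pushed it home through both holes, let go and moved clear. The job was handed in at about 15 s of the 54 s allowed.

**Last checks (wrist camera depth):**
- **Seated:** the collar's top is at 75 mm and the paddle's top at 116 mm, which matches the collar lying flat on the ear.
- **Upright:** the paddle and collar centres coincide at (0.572, 0.008), so the pin stands straight. That is about 2 mm from where I measured the lug hole, (0.573, 0.008).
- **Released:** the gripper is open and clear of the pin, and no abnormal force showed at any reading.

**Disagreements:** before insertion, readings of the ear hole from different views differed by up to about 9 mm. Most of that came from one network reading taken with the knob still gripped. Knob and hole readings after the turn put the head within about 0.05 rad of 0. In the final scene view the gripper hid most of the pin, so that camera could not confirm the result independently.

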